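# Draw out the cabin case's trolley handle and hold it

### The job

A cabin case lies flat on the chest of drawers with its telescopic trolley handle pushed in. Squeeze the release button on the handle's grip, draw the handle out past its first stop to the second stop (all the way out), and finish still gripping it and holding it fully out, as its spring draws it back in if you let go. Leave the clock, tissue box and mirror where they are.

Things in the scene. Friction and masses are not known exactly. Their poses are not given: they have to be found in the camera images.
- case: Grey hard-shell cabin case, fixed in place, lying flat: shell 380 long (its x) x 280 wide (its y), top face 200 mm above the work surface. Origin on the work surface straight below the centre of the pushed-in grip; x points from the grip into the case (the handle pulls out along -x), z up. The shell's end face is at x = +62 mm. A black carry handle on its long side (y = +140 to +173 mm, x = 180 to 320 mm) is not the trolley handle.
- grip (a point): Centre of the trolley handle's black grip bar, with the case's axes: 24 mm (x) by 150 mm (y) by 26 mm (z), level, 165 mm above the work surface. It moves with the handle. Two round aluminium tubes 14 mm thick at y = +-55 mm carry it; between bar and shell there is an open gap of 50 mm (44 mm at the tubes' collars) when the handle is in.
- button_face (a point): Centre of the outer face of the release button, a grey bar 50 mm (y) by 18 mm (z) in the middle of the grip bar's outer (-x) side. It stands 7 mm proud of the bar, so bar and button measure 31 mm along x, 26 mm when pressed. Pinching bar and button together along x presses it.
- release (a joint): Button travel: 0 out, 0.005 m fully pressed in towards the case (+x); spring 3 N at the start, 8 N fully pressed, so grip with 15 N or more. Above about 0.004 m the handle is free to slide; otherwise a catch pin locks it when pushed in and at the first stop (about 3 mm of play each way). Let go between stops, the button stays partly in until the pin drops into a stop.
- trolley (a joint): Handle extension: 0 pushed in, first stop (catch) at 0.12 m, second stop at 0.24 m, the end of its travel, where there is no catch. The button may stay pressed all the way, past the first stop. A return spring pulls in with 4 N (in) to 6 N (out), plus about 1.5 N of friction.
- clock: Black square alarm clock 50 x 90 x 90 mm, origin under its centre. Leave alone.
- tissues: Pale tissue box 120 x 230 x 75 mm, origin under its centre. Leave alone.
- mirror: Wood-framed standing mirror, foot 90 x 180 mm, 220 mm tall, origin under its centre. Leave alone.

How it is judged:
By the outcome, as a careful person would: the job done as asked, in the order asked, and still so for the second after the job is handed in, while the arm keeps its last pose, push and grip.
It also fails if it takes over 32 s, if anything falls off the work surface, if the arm or the gripper's body presses on something with over 40 N, if the wrist force passes 120 N, or if a joint passes its speed limit or range.

### The arm

A 7-joint arm with a two-finger parallel gripper is mounted at the origin on the work surface. World frame = base frame: x ahead of the robot, y to its left, z up, the work surface at z = 0. Lengths are in m, angles in degrees, forces in N, time in s.
With the tool pointing down it reaches from about 0.425 to 0.825 m from the base axis. Payload 3.6 kg.
Tool frame: the origin (TCP) lies on the centre line of the jaws, within the pads' length; the fingertips stand 11 mm ahead of it and the grasp point (between the pads) lies 8 mm behind it; y points along the fingers, z is the direction in which the jaws open and shut, and the axes are right-handed (so a half turn about y gives the same grasp; the last joint's range is limited). The gripper opens to 93 mm and grips with 3 to 60 N. Pads are 15 mm wide; open, the fingers measure 128 mm over their backs; the gripper's body (75 mm by 188 mm) begins 65 mm behind the grasp point.
Start: joints at [75.143, 35.231, -0.722, 81.555, 0.464, 63.22, -2.315], TCP at [0.15, -0.632, 0.23] pointing down, gripper open.
Joint ranges: [-178.69, 178.69], [-17.37, 117.87], [-77.05, 75.6], [15.02, 138.74], [-78.02, 258.01], [0.78, 113.62], [-162.83, 162.83]. Speed limits (degrees/s): [159.86, 159.86, 180, 180, 180, 180, 180].

### API

Orientations are given as [roll, pitch, yaw] about the fixed x, y, z axes, in that order (R = Rz(yaw) Ry(pitch) Rx(roll)).
In Python, from plant import robot gives the robot as it stands.
- The arm moves only by the tool play_rows, never from a script. Its argument "plan" is a list of rows, each a list of 3 entries, a list of its own where there are three numbers: the shift along the tool's x, y, z in m, then the turn about the tool's y in degrees, then the closure, from 0 (fully open) to 1 (shut). A call has 1 to 8 rows; each row shifts and turns the commanded pose from where the row before left it, along the tool's axes as they then stand; what a row does not reach is not made up. A row lasts 1/10 s, in which the tool goes at most 50 mm and 8.59 degrees, less where a joint would pass 70% of its speed; a pose out of reach is approached as far as the arm can. A call with a gripper value outside its range is refused whole. The fingers move at their own pace and stop on an object; the grip force is fixed at half the most. Time passes only in rows, so rows that do not move let the fingers close. It gives the time, the measured TCP pose, the force and the opening at its end, in the units of the state.
- robot.observe(): the state, without advancing time (a new reading comes with each control period).
- robot.read_camera(name): name is "scene" or "side" or "wrist"; returns a dict with "pixels" (384x512x3 uint8, red, green, blue), "mtx" (3x3 intrinsics, pixels), "dist_coeffs" ([k1, k2, p1, p2, k3] as OpenCV has them; the pictures are not rectified), "pose" (4x4, takes a point from camera to world coordinates). Camera axes: x right, y down, z forward; pixel columns grow to the right and rows downward; lengths in m; the calibration is good to about 2 mm. A picture is of the moment at which its call begins. There is no depth.
- robot.close_job(): hands the job in, once; it reports no verdict.
The state is a dict: "clock": time; "joint_pos": joint angles; "dq": joint speeds; "tau": joint torques, N m; "tcp_pos": TCP position; "eef_rot": TCP orientation; "force": force on the tool from outside, world axes, zero at the start; "moment": the same for the moment, N m; "finger_gap": finger opening in m.
Only numpy, scipy, OpenCV 4.12 (cv2) and the standard library are available. Lean on these libraries where they do the work, as an engineer would, in place of code of your own. Each camera call takes 0.05 s, during which the arm holds its last target.

## Working session

There is one attempt and no reset: what is moved stays moved. The work goes in short steps, Python scripts to look and compute and a tool call to move; the robot and the scene stay as the last step left them, time stands still between calls to the robot, and variables do not carry over. Pictures are saved under pics/ and viewed, and the job is handed in when it is done.

Besides the shell and the picture viewer there is one more tool, called as name(argument=value, ...) on one line, values as JSON. play_rows: Moves the arm, as the interface text tells. Its arguments: {"type":"object","properties":{"plan":{"type":"array","items":{"type":"array"}}},"required":["plan"]}

```bash
mkdir -p pics; ls; cat > h.py <<'E'
import numpy as np, cv2, pickle
from plant import robot
def shot(n,f):
    c=robot.read_camera(n); cv2.imwrite(f'pics/{f}.png',cv2.cvtColor(c['pixels'],cv2.COLOR_RGB2BGR)); pickle.dump(c,open(f'pics/{f}.pkl','wb')); return c
def load(f): return pickle.load(open(f'pics/{f}.pkl','rb'))
def ray(c,p):
    u=cv2.undistortPoints(np.array([[p]],float),np.array(c['mtx']),np.array(c['dist_coeffs']))[0,0]
    T=np.array(c['pose']); d=T[:3,:3]@np.array([u[0],u[1],1]); return T[:3,3],d/np.linalg.norm(d)
def onz(c,p,z):
    o,d=ray(c,p); return o+d*(z-o[2])/d[2]
def tri(c1,p1,c2,p2):
    o1,d1=ray(c1,p1);o2,d2=ray(c2,p2)
    s=np.linalg.lstsq(np.array([d1,-d2]).T,o2-o1,rcond=None)[0]
    a=o1+d1*s[0];b=o2+d2*s[1]; return (a+b)/2,np.linalg.norm(a-b)
def proj(c,P):
    T=np.linalg.inv(np.array(c['pose'])); r=cv2.Rodrigues(T[:3,:3])[0]
    return cv2.projectPoints(np.array(P,float).reshape(-1,3),r,T[:3,3],np.array(c['mtx']),np.array(c['dist_coeffs']))[0].reshape(-1,2)
E
python3 - <<'E'
from h import *
for n in ['scene','side','wrist']: 
    c=shot(n,n+'0'); print(n,np.round(c['pose'],3).tolist())
print(robot.observe())
E
```

```text
pics
scene [[-0.297, 0.6, -0.743, 1.275], [0.955, 0.171, -0.243, 0.047], [-0.019, -0.781, -0.624, 0.717], [0.0, 0.0, 0.0, 1.0]]
side [[-0.969, -0.178, 0.172, 0.403], [-0.248, 0.696, -0.674, 0.542], [0.0, -0.696, -0.718, 0.859], [0.0, 0.0, 0.0, 1.0]]
wrist [[0.232, -0.943, -0.24, 0.215], [-0.973, -0.225, -0.054, -0.616], [-0.003, 0.246, -0.969, 0.384], [0.0, 0.0, 0.0, 1.0]]
{'clock': 0.15, 'joint_pos': array([75.14430056, 35.27616995, -0.72248165, 81.61922642,  0.46307438,
       63.21913152, -2.31523359]), 'dq': array([ 0.00317551, -0.20940759,  0.10524318, -0.29287368, -0.01674032,
       -0.03380975, -0.07093198]), 'tau': array([ 9.46965483e-04, -4.59345210e+01,  2.09505097e-01, -1.65941155e+01,
       -6.11057784e-02,  1.81806064e-02,  1.52060779e-04]), 'tcp_pos': array([ 0.14982728, -0.63190176,  0.22875708]), 'eef_rot': array([-9.01116901e+01, -2.68466567e-04, -1.66660241e+02]), 'force': array([0.22666924, 0.1000097 , 0.14306214]), 'moment': array([-0.00976586, -0.00100093, -0.04567025]), 'finger_gap': 0.09282906254700825}
```

View pics/scene0.png

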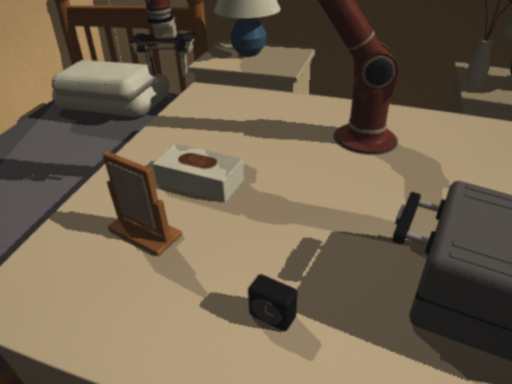

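View pics/side0.png

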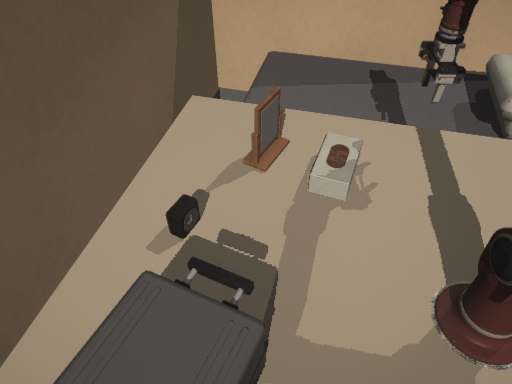

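View pics/wrist0.png

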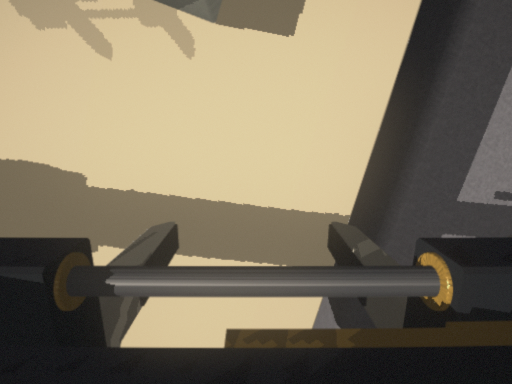

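The scene view has the grip bar at about (407,218) with the case on the right. The side view has the grip at about (220,275). The clock, tissue box and mirror lie between the arm's start and the case. I'll enlarge the grip crops.

```bash
python3 - <<'E'
import cv2,numpy as np
a=cv2.imread('pics/scene0.png')[170:260,370:470]; b=cv2.imread('pics/side0.png')[240:330,170:270]
f=lambda i:cv2.resize(np.clip(i.astype(float)*2.2,0,255).astype('uint8'),(400,360),interpolation=cv2.INTER_CUBIC)
cv2.imwrite('pics/crop0.png',np.hstack([f(a),f(b)]))
E
```

```text
(no output)
```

View pics/crop0.png

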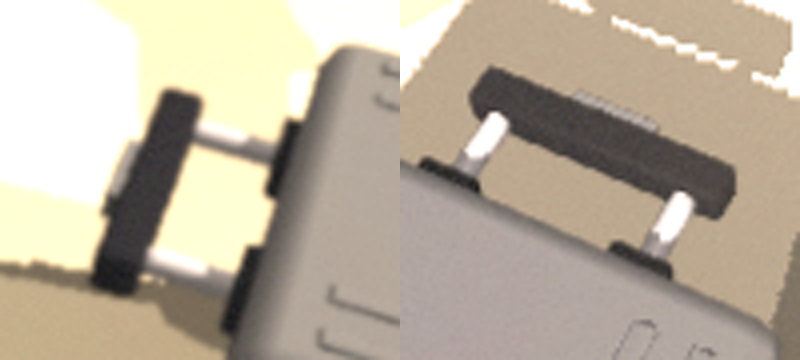

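```bash
cat > m.py <<'E'
from h import *
def bar(f,roi,seed,thr=38):
    c=load(f); g=c['pixels'].max(2).astype(int); x0,y0,x1,y1=roi
    m=np.zeros(g.shape,np.uint8); m[y0:y1,x0:x1]=(g[y0:y1,x0:x1]<thr)
    m=cv2.morphologyEx(m,cv2.MORPH_OPEN,np.ones((3,3),np.uint8))
    n,l,s,ce=cv2.connectedComponentsWithStats(m,connectivity=4); k=l[seed[1],seed[0]]
    mm=(l==k).astype(np.uint8); 
    h=cv2.convexHull(np.argwhere(mm)[:,::-1].astype(np.int32))
    return c,k,s[k],cv2.minAreaRect(h),h[:,0]
E
python3 - <<'E'
from m import *
for f,roi,s in [('scene0',(385,185,426,250),(407,218)),('side0',(180,245,265,300),(220,275))]:
    for t in (28,34,40,46):
        c,k,st,r,h=bar(f,roi,s,t); print(f,t,k,st,np.round(r[0],1),np.round(r[1],1),r[2])
    print(c['pixels'].max(2)[s[1]-15:s[1]+15:3,s[0]-14:s[0]+16:2])
E
```

```text
scene0 28 0 [     0      0    512    384 196452] [255.5 191.5] [383. 511.] 90.0
scene0 34 1 [393 194  26  50 517] [404.9 217.6] [12.6 52. ] 19.358993530273438
scene0 40 1 [393 194  26  50 550] [405.  217.6] [13.4 52.6] 19.746837615966797
scene0 46 1 [392 193  27  51 579] [405.  217.8] [14.2 52.9] 19.358993530273438
[[172 172 172 173 169 166 129  39  28  27  29  30  32  71  96]
 [173 173 173 168 116  82  52  27  27  25  27  30  68  91  72]
 [173 173 171 134  84  57  26  27  27  28  28  47 120 140 138]
 [173 173 155  90  68  27  27  27  28  27  30  88 139 139 140]
 [174 169 118  80  49  26  29  27  27  27  45 129 140 140 140]
 [174 146  62  50  25  27  27  26  26  31 103 140 140 140 140]
 [152 100  31  22  27  26  26  28  29  59 133 140 141 141 141]
 [138 104  46  26  28  27  27  28  34 119 141 141 141 141 141]
 [139 114  29  27  29  28  27  28  74 137 141 140 140 141 141]
 [131  60  27  27  25  28  28  41 120 141 142 141 142 141 141]]
side0 28 0 [     0      0    512    384 196608] [255.5 191.5] [383. 511.] 90.0
side0 34 0 [     0      0    512    384 196509] [255.5 191.5] [383. 511.] 90.0
side0 40 1 [188 258  65  36 821] [220.3 275.2] [69.1 13.3] 23.198591232299805
side0 46 1 [188 258  66  36 882] [220.4 275.2] [70. 14.] 23.198589324951172
[[87 86 87 86 87 87 88 87 88 87 87 87 87 86 87]
 [33 41 72 87 80 77 86 87 86 86 88 87 86 86 86]
 [32 32 33 33 35 50 68 81 85 78 87 88 87 87 88]
 [30 33 33 35 32 34 34 32 34 51 81 82 83 77 88]
 [33 35 36 32 34 33 35 36 36 36 37 36 40 70 65]
 [32 31 31 33 35 38 33 33 34 33 34 35 32 34 32]
 [84 66 34 30 31 30 32 32 38 34 35 33 35 35 32]
 [86 85 85 86 80 44 32 33 30 33 33 34 39 34 36]
 [86 85 86 85 87 85 84 84 67 35 34 32 34 32 37]
 [86 88 85 85 86 86 86 86 86 85 85 80 44 35 31]]
```

```bash
python3 - <<'E'
from m import *
c1,_,_,r1,h1=bar('scene0',(385,185,426,250),(407,218),46)
c2,_,_,r2,h2=bar('side0',(180,245,265,300),(220,275),46)
P,e=tri(c1,r1[0],c2,r2[0]); print('centre',P.round(4),'miss',e.round(4))
def ends(r):
    b=cv2.boxPoints(r); d=[np.linalg.norm(b[i]-b[(i+1)%4]) for i in range(4)]; i=int(np.argmin(d)) 
    return [(b[i]+b[(i+1)%4])/2,(b[(i+2)%4]+b[(i+3)%4])/2]
for c,r in((c1,r1),(c2,r2)):
    print('onz',onz(c,r[0],.165).round(4))
    q=[onz(c,p,.165) for p in ends(r)]; d=q[0]-q[1]; print(np.round(q,4),np.linalg.norm(d),np.degrees(np.arctan2(d[1],d[0])))
E
```

```text
centre [0.5902 0.1252 0.16  ] miss 0.0023
onz [0.5953 0.1236 0.165 ]
[[0.505  0.1389 0.165 ]
 [0.6734 0.1107 0.165 ]] 0.17075197504109738 170.48974607653582
onz [0.5892 0.1294 0.165 ]
[[0.6674 0.1136 0.165 ]
 [0.5154 0.1443 0.165 ]] 0.15510839321064723 -11.425918710175123
```

```bash
python3 - <<'E'
from h import *
a=load('scene0');b=load('side0')
print('clock',tri(a,(272,302),b,(183,217)))
print('tissue top c',tri(a,(198,161),b,(338,156)))
print('mirror foot',onz(a,(145,234),.01),onz(b,(267,153),.01),'top',tri(a,(132,165),b,(270,100)))
# case shell top edge
print('carry? shell corner near robot-side', onz(b,(277,262),.165))
E
```

```text
clock (array([ 0.78253827, -0.10059702,  0.04419113]), np.float64(0.00499697534244438))
tissue top c (array([ 0.39032019, -0.43653205,  0.07303465]), np.float64(0.0012865639930701098))
mirror foot [ 0.6463505  -0.47474448  0.01      ] [ 0.62868305 -0.4714084   0.01      ] top (array([ 0.62619025, -0.47855807,  0.20925678]), np.float64(0.009914272683126106))
carry? shell corner near robot-side [0.48118583 0.06740175 0.165     ]
```

play_rows(plan=[[[0,-0.03,0],8,0],[[0,-0.03,0],8,0],[[0,-0.03,0],8,0],[[-0.022,0,-0.042],0,0],[[-0.022,0,-0.042],0,0],[[-0.022,0,-0.042],0,0],[[-0.022,0,-0.042],0,0],[[-0.022,0,-0.042],0,0]])

```text
clock: 0.95
tcp_pos: [0.2978, -0.4445, 0.3195]
eef_rot: [-90.0, -0.0, 169.3]
force: [0.2, 0.5, -0.1]
finger_gap: 0.0932
```

play_rows(plan=[[[-0.018,0,-0.044],0,0],[[-0.018,0,-0.044],0,0],[[-0.018,0,-0.044],0,0],[[-0.018,0,-0.044],0,0],[[-0.018,0,-0.044],0,0],[[-0.018,0,-0.044],0,0],[[-0.018,0,-0.044],0,0],[[-0.018,0,-0.044],0,0]])

```text
clock: 1.75
tcp_pos: [0.5041, -0.1254, 0.3196]
eef_rot: [-90.0, -0.0, 169.3]
force: [1.2, 0.4, -0.5]
finger_gap: 0.0931
```

play_rows(plan=[[[-0.006,0,-0.044],0,0],[[-0.006,0,-0.044],0,0.35],[[-0.006,0,-0.044],0,0.35],[[-0.006,0,-0.044],0,0.35],[[0,0,0],0,0.35],[[0,0,0],0,0.35]])

```text
clock: 2.35
tcp_pos: [0.5594, 0.0424, 0.3191]
eef_rot: [-90.0, -0.1, 169.5]
force: [-0.9, -1.8, 0.1]
finger_gap: 0.0613
```

```bash
python3 - <<'E'
from h import *
c=shot('wrist','wrist1'); shot('scene','scene1'); o=robot.observe(); print(o['tcp_pos'],o['eef_rot'],o['finger_gap'],o['clock'],o['joint_pos'])
E
```

```text
[0.5593778  0.03949296 0.31942324] [-8.99062577e+01 -2.75691500e-02  1.69199828e+02] 0.06073705643934883 2.45 [  -0.88502206   23.08951417   -8.19877164   88.28964618    3.52122126
   68.92578937 -110.50583334]
```

View pics/wrist1.png

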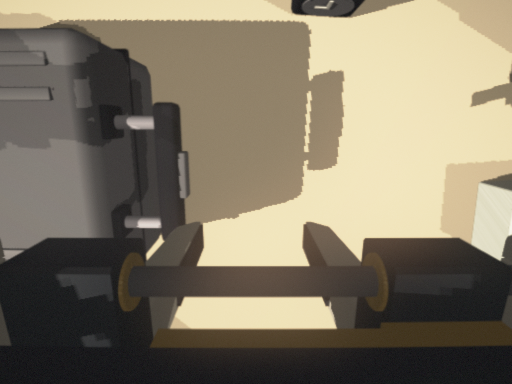

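The wrist view has the bar at columns 155–183 from row 104 down, tubes at rows 123 and 222, and the button at about (184,175). Next I'll extract the tube and bar edges precisely.

```bash
python3 - <<'E'
from h import *
c=load('wrist1'); g=c['pixels'].max(2).astype(int)
for r in (112,118,140,150,160,170,175,180,190,200,210): print(r,g[r,140:200:2])
for col in (130,135,142,148): print(col,'tube1',[r for r in range(105,140) if g[r,col]>0][:0],g[112:135,col],'t2',g[210:235,col])
E
```

```text
112 [ 46  55  64  64  66  64  60  55  52  54  55  60  56  57  57  57  51  44
  45  46 111 143 144 143 144 144 144 145 144 144]
118 [143 143 144 143 142 144 132  59  55  53  52  52  50  54  54  53  49  46
  47  46 101 142 143 144 144 144 144 143 146 145]
140 [ 47  49  49  57  64  66  65  60  56  57  59  58  59  56  53  51  50  46
  42  45  57 129 143 142 144 143 141 144 143 146]
150 [ 51  50  50  51  64  64  66  63  57  60  59  59  57  56  57  58  52  53
  47  47  47 110 132 134 141 143 145 144 145 143]
160 [ 47  49  48  53  64  64  67  65  59  57  57  59  58  59  57  58  54  51
  49 112 139 136 103  73 105 142 143 144 143 144]
170 [ 48  48  48  49  64  65  64  65  62  56  57  58  58  59  58  57  55  56
  50  68 134 137 117  77  88 140 143 145 144 144]
175 [ 49  49  47  49  63  64  67  65  62  57  58  57  56  58  58  57  59  55
  51  59 112 138 120  78  81 139 143 144 145 144]
180 [ 46  47  48  48  58  64  65  65  65  57  58  58  57  57  60  59  59  56
  50  65 134 138 125  82  78 135 144 144 144 145]
190 [ 38  50  50  50  63  64  65  65  67  61  56  59  59  58  57  57  59  57
  54  5
[... 452 characters left out ...]
 116 120 121 124 123 117 101
  51  43  43  46  58  65  67]
135 tube1 [] [ 47  49  50  68  99 124 144 160 172 181 188 194 193 189 203 201 165 100
  49  42  40  40  37] t2 [ 65  65  66  68  66  70  75  83  93 100 108 116 119 122 123 123 121 109
  75  68  66  68  66  66  68]
142 tube1 [] [ 55  54  54  67  98 125 143 159 170 180 189 193 191 187 179 169 147  97
  56  50  49  50  49] t2 [ 56  55  56  51  53  60  75  93 126 152 175 197 212 219 225 224 219 196
  91  55  54  57  58  58  59]
148 tube1 [] [ 66  63  64  75  98 125 142 159 170 179 187 193 193 186 180 169 149  98
  68  66  64  65  66] t2 [ 68  67  66  67  68  68  78  94 124 151 174 195 210 219 224 224 220 200
 103  71  67  71  67  66  70]
```

```bash
python3 - <<'E'
import cv2,numpy as np
b=cv2.imread('pics/wrist1.png')[95:245,90:220]
cv2.imwrite('pics/crop1.png',cv2.resize(np.clip(b.astype(float)*2.2,0,255).astype('uint8'),None,fx=4,fy=4,interpolation=cv2.INTER_CUBIC))
E
```

```text
(no output)
```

View pics/crop1.png

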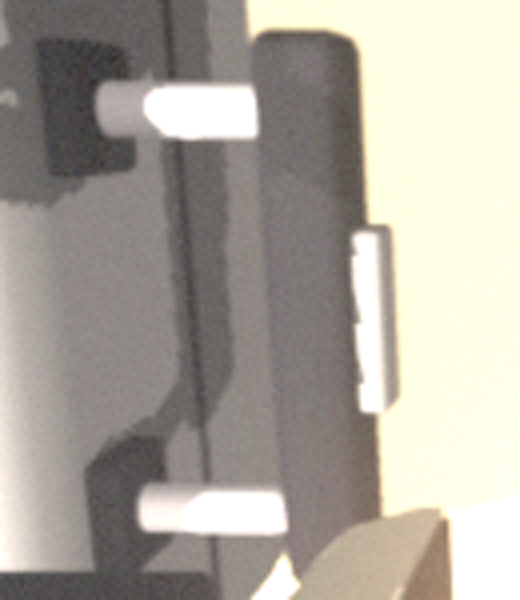

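```bash
python3 - <<'E'
from h import *
c=load('wrist1')
t1=onz(c,(154,122.3),.165);t2=onz(c,(161,222),.165);d=t1-t2;print(t1,t2,np.linalg.norm(d),np.degrees(np.arctan2(d[1],d[0])))
L1=onz(c,(153.3,110),.176);L2=onz(c,(160.8,224),.176);d=L1-L2;print('inner edge',L1,L2,np.degrees(np.arctan2(d[1],d[0])))
B=onz(c,(187.6,152),.165),onz(c,(189.3,198),.165);d=B[0]-B[1];print('btn',B,np.linalg.norm(d),np.degrees(np.arctan2(d[1],d[0])))
R1=onz(c,(180.5,120),.156);R2=onz(c,(184.5,210),.156);d=R1-R2;print('outer edge',R1,R2,np.degrees(np.arctan2(d[1],d[0])))
for a in np.radians([78,79,80]):
    n=np.array([np.cos(a),np.sin(a),0]); print(np.degrees(a),'along n: inner',L1@n,L2@n,'outer',R1@n,R2@n,'btn',B[0]@n,B[1]@n)
print(c['pose'].round(3)[:3,3])
E
```

```text
[0.64436448 0.13233061 0.165     ] [0.53579964 0.15363107 0.165     ] 0.11063468659738855 -11.100447314630337
inner edge [0.6554247  0.12627581 0.176     ] [0.53674936 0.15008589 0.176     ] -11.344750039918052
btn (array([0.60768361, 0.10483677, 0.165     ]), array([0.55756504, 0.11502533, 0.165     ])) 0.05114370258545455 -11.491018115543213
outer edge [0.64197461 0.10648369 0.156     ] [0.54255621 0.12638168 0.156     ] -11.317861021856052
78.0 along n: inner 0.25978683719182566 0.25840261778135176 outer 0.23763079170958612 0.23642371340731907 btn 0.22889036067355747 0.2284360361846134
79.0 along n: inner 0.24901669528414347 0.24974499326033298 outer 0.22702181430626306 0.22758429534157282 btn 0.21886212114059717 0.21930041131294567
80.0 along n: inner 0.2381707004787988 0.241011293995033 outer 0.21634368385909258 0.21867555289480695 btn 0.20876721408537244 0.2100979854115812
[0.625 0.031 0.475]
```

play_rows(plan=[[[-0.005,0,-0.044],0.4,0.35],[[-0.0045,0,-0.045],0,0.35],[[0,0.04,0],0,0.35],[[0,0.04,0],0,0.35],[[0,0,0],0,0.35],[[0,0,0],0,0.35],[[0,0,0],0,0.35]])

```text
clock: 3.15
tcp_pos: [0.5875, 0.1262, 0.2423]
eef_rot: [-90.1, 0.3, 168.8]
force: [0.4, 0.5, 0.5]
finger_gap: 0.0606
```

```bash
python3 - <<'E'
from h import *
c=shot('wrist','wrist2'); o=robot.observe(); print(o['tcp_pos'],o['eef_rot'],o['finger_gap'],o['clock'])
E
```

```text
[0.58741503 0.12647827 0.2424324 ] [-90.11769673   0.27685876 168.84389477] 0.06027051504551486 3.2
```

View pics/wrist2.png

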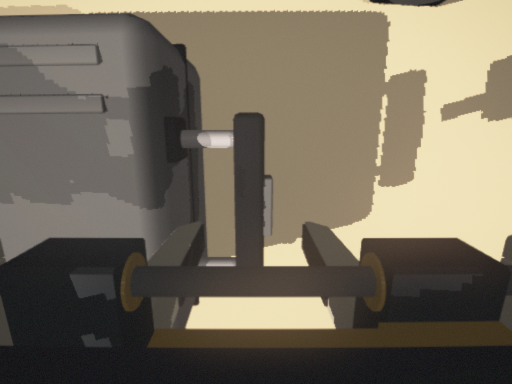

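The wrist view has bar plus button at columns 235–272, midway between the finger inner faces at 204 and 303. I'll descend.

play_rows(plan=[[[0,0.03,0],0,0.35],[[0,0.03,0],0,0.35],[[0,0.02,0],0,0.35],[[0,0.007,0],0,0.35],[[0,0,0],0,0.35],[[0,0,0],0,0.35]])

```text
clock: 3.8
tcp_pos: [0.5871, 0.1273, 0.1545]
eef_rot: [-90.1, 0.2, 168.9]
force: [0.9, -0.8, -0.7]
finger_gap: 0.0602
```

```bash
python3 - <<'E'
from h import *
shot('side','side3'); c=shot('scene','scene3'); o=robot.observe(); print(o['tcp_pos'],o['eef_rot'],o['finger_gap'],o['clock'],o['force'])
a=cv2.imread('pics/scene3.png')[130:270,330:480]; b=cv2.imread('pics/side3.png')[200:340,140:290]
f=lambda i:cv2.resize(np.clip(i.astype(float)*2.2,0,255).astype('uint8'),(400,373),interpolation=cv2.INTER_CUBIC)
cv2.imwrite('pics/crop3.png',np.hstack([f(a),f(b)]))
E
```

```text
[0.58700681 0.12732552 0.15453187] [-90.09259695   0.19257684 168.93427951] 0.060601086943989 3.9 [-0.21400969  0.32652563  0.11782423]
```

View pics/crop3.png

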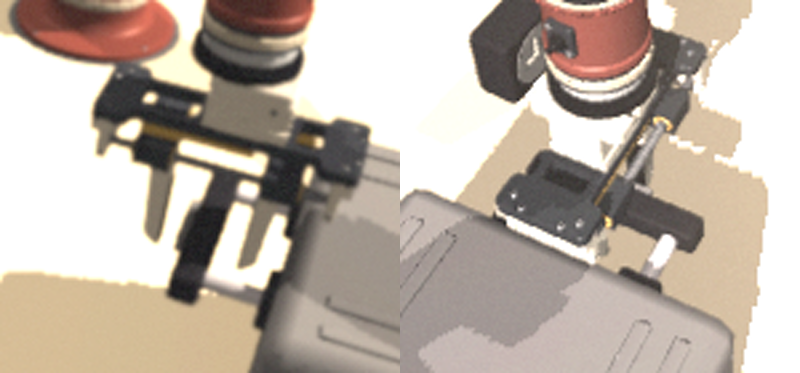

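The fingers straddle the bar with nothing touching. Closing now.

play_rows(plan=[[[0,0,0],0,1],[[0,0,0],0,1],[[0,0,0],0,1],[[0,0,0],0,1],[[0,0,0],0,1],[[0,0,0],0,1],[[0,0,0],0,1],[[0,0,0],0,1]])

```text
clock: 4.7
tcp_pos: [0.5861, 0.1287, 0.1528]
eef_rot: [-90.1, 0.0, 169.0]
force: [3.2, 4.8, -1.3]
finger_gap: 0.0256
```

The gap is 25.6 mm, so the button is fully pressed (26 mm expected). I'll pull along tool +z.

play_rows(plan=[[[0,0,0.005],0,1],[[0,0,0.01],0,1],[[0,0,0.015],0,1],[[0,0,0.015],0,1],[[0,0,0.015],0,1],[[0,0,0],0,1]])

```text
clock: 5.3
tcp_pos: [0.574, 0.0667, 0.1528]
eef_rot: [-90.0, -0.0, 168.8]
force: [0.2, 2.6, -1.5]
finger_gap: 0.0256
```

play_rows(plan=[[[0,0,0.02],0,1],[[0,0,0.02],0,1],[[0,0,0.02],0,1],[[0,0,0.02],0,1],[[0,0,0.02],0,1],[[0,0,0.02],0,1],[[0,0,0.02],0,1],[[0,0,0.01],0,1]])

```text
clock: 6.1
tcp_pos: [0.5458, -0.0776, 0.1527]
eef_rot: [-90.2, 0.0, 169.0]
force: [2.3, 7.3, -1.4]
finger_gap: 0.0255
```

```bash
python3 - <<'E'
from h import *
c=shot('side','side4'); shot('scene','scene4'); o=robot.observe(); print(o['tcp_pos'],o['eef_rot'],o['finger_gap'],o['clock'],o['force'])
d=np.array([.5861,.1287])-o['tcp_pos'][:2]; print(np.linalg.norm(d))
E
```

```text
[ 0.54554092 -0.07891011  0.15272694] [-9.00460220e+01 -4.29973461e-03  1.68912463e+02] 0.02597654971747226 6.2 [ 2.00073447  3.54936091 -1.52208154]
0.21153485569100766
```

View pics/side4.png

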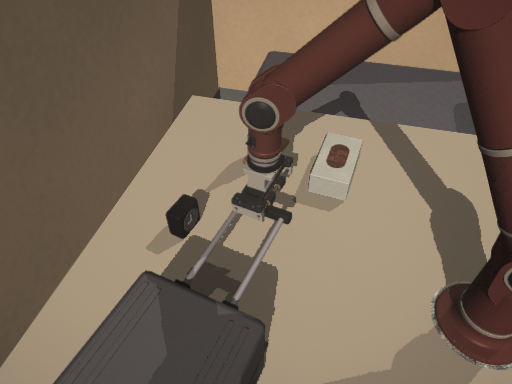

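The handle is following, with the grip at about (262,207) and both tubes out. The neighbouring objects are clear. About 28 mm remains, and I'll push gently against the end stop.

play_rows(plan=[[[0,0,0.015],0,1],[[0,0,0.01],0,1],[[0,0,0.003],0,1],[[0,0,0.002],0,1],[[0,0,0],0,1],[[0,0,0],0,1]])

```text
clock: 6.8
tcp_pos: [0.5403, -0.1057, 0.1527]
eef_rot: [-90.2, -0.0, 169.1]
force: [2.1, 6.8, -0.9]
finger_gap: 0.0257
```

play_rows(plan=[[[0,0,0.002],0,1],[[0,0,0.002],0,1],[[0,0,0],0,1],[[0,0,0],0,1]])

```text
clock: 7.2
tcp_pos: [0.5401, -0.1068, 0.1527]
eef_rot: [-90.4, 0.0, 169.2]
force: [2.7, 10.0, -2.0]
finger_gap: 0.0257
```

play_rows(plan=[[[0,0,0.002],0,1],[[0,0,0.002],0,1],[[0,0,0],0,1],[[0,0,0],0,1]])

```text
clock: 7.6
tcp_pos: [0.5401, -0.1069, 0.1526]
eef_rot: [-90.6, 0.0, 169.3]
force: [4.6, 15.2, -3.0]
finger_gap: 0.0257
```

```bash
python3 - <<'E'
from h import *
for i in range(3):
    shot(['side','scene','wrist'][i],['side','scene','wrist'][i]+'5'); o=robot.observe(); print(o['tcp_pos'],o['finger_gap'],o['clock'],o['force'])
d=np.array([.5861,.1287])-o['tcp_pos'][:2]; print(np.linalg.norm(d))
cv2.imwrite('pics/pair5.png',cv2.resize(np.vstack([cv2.imread('pics/scene5.png'),cv2.imread('pics/wrist5.png')]),None,fx=.78,fy=.78))
E
```

```text
[ 0.54017427 -0.10686548  0.15264045] 0.025896897019846044 7.65 [ 3.5947605  16.06126015 -2.15313603]
[ 0.54016276 -0.10687444  0.15263871] 0.02542665738168239 7.7 [ 4.03917218 15.3428291  -2.06356502]
[ 0.5401471  -0.10686707  0.15263782] 0.025528256547122125 7.75 [ 3.38317854 15.51661208 -1.59703266]
0.24000732272483083
```

View pics/pair5.png

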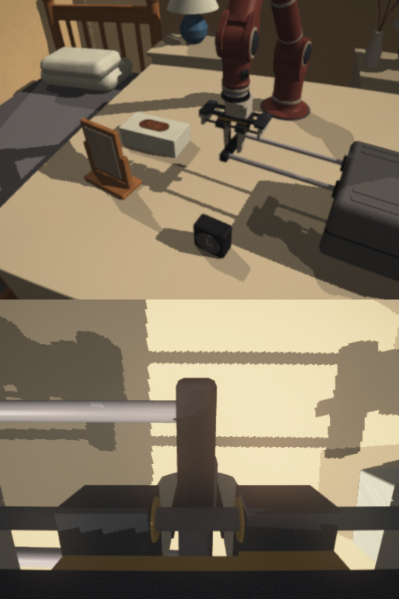

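View pics/side5.png

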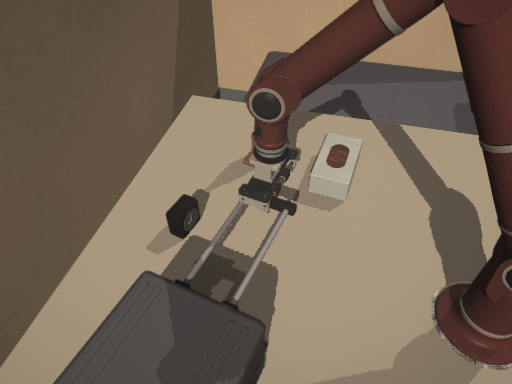

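The handle is on its end stop. Travel is 240.0 mm, and the last 4 mm of commanded pull only raised the force from about 10 to 16 N without moving it. The grip holds at 25.5 mm. The side view shows the clock (184,217) and tissue box (337,165) unchanged.

```bash
python3 -c "
from plant import robot
print(robot.close_job()); print(robot.observe()['tcp_pos'])"
```

```text
the job is handed in; nothing more can be done
None
the job is handed in; nothing more can be done
```

I gripped the trolley handle's bar with the button pressed in and drew it out along the case axis, past the first stop to the end stop. I handed the job in still gripping it and pulling lightly, at about 7.8 s.

- **Extension:** the tool had travelled 240.0 mm from where the grip closed. The last commanded pull did not move it and only raised the force to about 16 N, so it is on the end stop.
- **Button:** the finger opening stayed at about 25.5–26 mm throughout, which matches the bar with the button fully pressed.
- **Clock, tissue box and mirror:** in the last pictures the clock and tissue box stand where they were. The mirror looks unmoved in the scene view, but the arm hides most of it in the side view. I judged all three by eye only.
- **Disagreement:** my first two-camera estimate of the grip was about 4–5 mm off the wrist-camera one, and came out at 160 mm high instead of 165 mm. I used the wrist-camera position, which matched the given tube spacing (110.6 mm measured, 110 mm given) and button width (51 mm measured, 50 mm given).

I could not take a reading after handing in.

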